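Clamp a plane iron in the honing jig

ROBOT

A 6-joint arm with a two-finger parallel gripper is mounted at the origin on the work surface. World frame = base frame: x ahead of the robot, y to its left, z up, the work surface at z = 0. Lengths are in mm, angles in rad, forces in N, time in s.
With the tool pointing down it reaches from about 375 to 900 mm from the base axis. Payload 3.1 kg.
Tool frame: the origin (TCP) lies on the centre line of the jaws, within the pads' length; the fingertips stand 11 mm ahead of it and the grasp point (between the pads) lies 8 mm behind it (env.finger_overhang is the distance from the TCP to the fingertips, in mm); z points along the fingers, y is the direction in which the jaws open and shut (so a half turn about z gives the same grasp; the last joint's range is limited). The gripper opens to 85 mm and grips with 20 to 120 N. Pads are 22 mm wide; open, the fingers measure 114 mm over their backs; the gripper's body (76 mm by 85 mm) begins 54 mm behind the grasp point. The pads swing forward as they close: fully open they stand 13 mm farther back than shut.
Start: joints at [-1.343, 0.527, 1.433, -0, 1.181, -0.178], TCP at [246.741, -574.209, 242.31] pointing down, gripper open.
Joint ranges: [-3.08, 3.08], [-0.75, 2.2], [0.22, 2.44], [-1.43, 4.57], [0, 2.65], [-2.85, 2.85]. Speed limits (rad/s): [2.79, 2.79, 3.14, 3.14, 3.14, 3.14].

INTERFACE

Orientations are given as a rotation vector (axis times angle).
In Python, from bench import env gives the robot as it stands. The module is installed in compiled form; this text tells all that it offers. Calls block until the motion is done:
- env.move_pose(position, orientation): joint-space move of the TCP to a pose.
- env.move_linear(position, rate=150, ori=None): straight line of the TCP; ori=None keeps the orientation; rate is the mean speed in mm/s.
- env.move_j(angles): joint-space move.
- env.open() and env.grab(): open the fingers fully, or close them until they stop; the grip force is fixed at half the most.
- env.wait(seconds).
- env.ik(position, orientation): joint angles nearest the present ones, or None.
- env.camera(name): name is "scene" or "side" or "wrist"; returns (picture, depth): 400x640x3 uint8, red, green, blue; 400x640 float32, mm along the optical axis (not along the pixel's ray), 0 where there is no reading.
- env.calibration(name): a dict with "intrinsics" (3x3 intrinsics, pixels), "R" (3x3) and "t" (3): a world point X has camera coordinates R X + t. Camera axes: x right, y down, z forward; pixel columns grow to the right and rows downward; lengths in mm; the calibration is good to about 2 mm. A picture is of the moment at which its call begins: read the wrist's pose just before it. calibration takes no time and is no camera call; for the wrist camera it gives the pose at the moment of the call.
A pose or a line that the arm cannot do raises env.IKError and nothing moves.
- env.sign_off(): hands the job in, once; it reports no verdict.
Trained networks look in the newest picture that a camera, given by its name, has taken for a name from the list of things; names that differ only in an ending like _2 or _b are one class to them, and where a whole thing is asked for, a point or a joint stands for the part that bears it (a point fixed in the world has none). Each returns a list of dicts, best first, with "score" (0 to 1); they miss things now and then, are a little off and sometimes report something else, mostly with a low value. They report only what shows in the picture. A call takes as long as a camera call. They do not tell look-alikes from the thing itself.
- env.regions_of(camera, label): "pixels" (400x640 bool, what is visible of it) and "centre" ([column, row] in pixels, amid what is visible of it).
Readings, each from a call of its own:
- env.get_t(): time.
- env.get_joints(): joint angles.
- env.get_joint_vel(): joint speeds.
- env.get_effort(): joint torques, N m.
- env.get_tcp_pos(): TCP position.
- env.get_eef_rot(): TCP orientation.
- env.get_wrist_force(): force on the tool from outside, world axes, zero at the start.
- env.get_ft_torque(): the same for the moment, N m.
- env.get_finger_gap(): finger opening in mm.
Only numpy, scipy, OpenCV 4.12 (cv2) and the standard library are available. Lean on these libraries where they do the work, as an engineer would, in place of code of your own. Each camera call takes 0.05 s, during which the arm holds its last target.

TASK

Get the plane iron ready for honing: move the amber jar out of the way of the jig's locking arm and stand it upright on the cork mat, and slide the iron nose first into the jig's slot until it is fully home against the stop. Only then push the red-balled arm of the locking knob round clockwise until it clicks past its detent and stays there, with the iron still home. Do not knock the jar over, and leave the brass plane, the gouge, the steel bowl and the white bell pot where they are.

Things in the scene. Friction and masses are not known exactly. Their poses are not given: they have to be found in the camera images.
- jig: Honing jig fixed to the bench. Origin on the bench under the knob's axis; x runs along the blade lane INTO the slot, y to the left of that, z up. Wooden apron, top 25 mm above the bench, from x=-215 to -32 mm, 120 mm wide. Green clamp head with the slot from x=-32 to +32 mm, 70 mm wide, top at z=75 mm, the locking knob on top.
- mouth (a point): Middle of the slot mouth (jig x=-32 mm), on the slot floor, which is level with the apron (25 mm above the bench). Its axes are the jig's. The slot is 42 mm wide, 13 mm high and 50 mm deep. Two low aluminium guides, 10 mm high, flare out from the mouth to about jig x=-78, where they stand about 70 mm apart inside.
- stop (a point): Middle of the steel stop's face at the end of the slot (jig x=+18 mm), on the slot floor (25 mm above the bench). Its axes are the jig's.
- knob_axis (a point): Point on the locking knob's upright axis, on top of the clamp head, at the middle height of its arm (95 mm above the bench).
- lever_ball (a point): Centre of the red ball (28 mm diameter) at the end of the knob's arm, 102 mm from the knob's axis and 95 mm above the bench. The steel arm between knob (radius 20 mm) and ball is 12 mm wide and 14 mm high (z 88 to 102 mm).
- lever (a joint): Turn of the locking knob, rad, clockwise from above. 0: arm 120 deg anticlockwise of the jig's x axis; starts between 0 and 0.35. Turns freely to about 1.1, then a spring detent resists (about 6 N pushed at 80 mm from the axis); half-way over is 1.45, then it snaps on to its end stop at about 1.8 and stays. Let go before half-way it springs back.
- iron: Loose plane iron with its cap iron, a flat steel blade 120 x 38 x 8 mm (the first 20 mm behind the cutting edge, the nose, is 5 mm thick), about 0.2 kg. Origin in the middle of its underside, x towards the nose, z up. It starts lying on the jig's apron in front of the slot, nose roughly towards it, up to 0.3 rad askew.
- iron_nose (a point): Middle of the iron's nose edge, at its underside.
- iron_tail (a point): Middle of the iron's tail edge, at its underside.
- jar: Amber glass varnish jar with black lid, standing on the bench in the way of the knob's arm. 52 mm diameter, 115 mm high, about 0.28 kg. Origin in the middle of its underside.
- mat: Round cork mat fixed on the bench, 120 mm diameter, 4 mm thick, to the left or to the right of the jig. Origin in the middle of its underside.
- plane: Bystander: small brass plane, 75 x 30 x 35 mm, standing beside the apron. Origin in the middle of its underside, x along it.
- gouge: Bystander: gouge with wooden handle lying on the bench on the other side of the apron, about 190 mm long and 22 mm thick. Origin near its middle at the underside; x towards its steel end.
- bell: Bystander: white bell-shaped ceramic pot with a red ball on top, 68 mm diameter at the foot, 85 mm high. Origin in the middle of its underside.
- cup: Bystander: small steel bowl, 66 mm across, 45 mm high, standing close beside the clamp head. Origin in the middle of its underside.
Not all that is in view belongs to the job. What is meant by the iron is not green, and is the smaller of those in its own colour.

How it is judged (in metres and radians):
On the way, in this order (a step that is already met when the one before it is completed fails the run):
1. the jar stands released on the cork mat and the iron is fully home in the slot, the locking knob not yet clicked (horizontal distance between jar and mat below 0.034 m and height (world z) of jar below 0.01 m and angle between jar's own z axis and vertical below 0.1 rad and linear speed of each of jar, iron below 0.02 m/s and contact force between jar and the fingers below 0.2 N and horizontal distance between iron_nose and stop below 0.005 m and x of iron_nose in the frame of stop above -0.0035 m and z of iron_nose in the frame of stop below 0.006 m and angle between the x axis of iron and the x axis of jig, either way round below 0.09 rad and value of joint lever below 1.3 rad), for 0.2 s.
2. the locking knob has been turned past its detent (value of joint lever above 1.62 rad and velocity of joint lever below 0.1 rad/s), for 0.2 s.
At the end, for the whole second after the job is handed in: The jar stands upright on the cork mat, released and at rest, its centre within 34 mm of the mat's; the iron lies in the slot with its nose within 3.5 mm of the stop and straight (within 0.09 rad); the locking knob rests past its detent (joint above 1.62 rad) (all of step 2 and horizontal distance between jar and mat below 0.034 m and height (world z) of jar below 0.01 m and angle between jar's own z axis and vertical below 0.1 rad and linear speed of each of jar, iron below 0.02 m/s and contact force between jar and the fingers below 0.2 N and horizontal distance between iron_nose and stop below 0.005 m and x of iron_nose in the frame of stop above -0.0035 m and z of iron_nose in the frame of stop below 0.006 m and angle between the x axis of iron and the x axis of jig, either way round below 0.09 rad); the robot touches nothing.
It fails at once if the jar is tipped over (angle between jar's own z axis and vertical above 0.5 rad).
It fails at once if the locking knob is clicked while the iron is not in the slot (value of joint lever above 1.5 rad and x of iron_nose in the frame of stop below -0.01 m).
It fails at once if one of the bystanders (brass plane, gouge, bell pot, steel bowl) is disturbed: moved more than 30 mm (distance of any of plane, gouge, bell, cup from where it was at the start of the episode above 0.03 m).
It also fails if it takes over 72 s, if anything falls off the work surface, if the arm or the gripper's body presses on something with over 40 N, if the wrist force passes 120 N, or if a joint passes its speed limit or range.

## Working session

There is one attempt and no reset: what is moved stays moved. The work goes in short steps, each a Python script; the robot and the scene stay as the last script left them, time stands still between calls to the robot, and variables do not carry over. Pictures are saved under pics/ and viewed, and the job is handed in when it is done.

```bash
ls; mkdir -p pics
cat > h.py <<'E'
from bench import env
import numpy as np, cv2, os
def snap(cam,name):
    c=env.calibration(cam); p,d=env.camera(cam)
    cv2.imwrite(f'pics/{name}.png',p[:,:,::-1]); np.savez(f'pics/{name}.npz',p=p,d=d,K=c['intrinsics'],R=c['R'],t=c['t'])
    return p,d,c
def pts(d,c,mask):
    K=np.array(c['intrinsics']);R=np.array(c['R']);t=np.array(c['t'])
    v,u=np.nonzero(mask&(d>0)); z=d[v,u]
    X=np.stack([(u-K[0,2])/K[0,0]*z,(v-K[1,2])/K[1,1]*z,z],1)
    return (X-t)@R
def proj(c,X):
    K=np.array(c['intrinsics']);x=np.array(c['R'])@np.array(X,float)+np.array(c['t']);x=K@x;return x[:2]/x[2]
E
python3 - <<'E'
from h import *
for cam in ('scene','side','wrist'):
    p,d,c=snap(cam,cam+'0')
    print(cam,'campos',-np.array(c['R']).T@c['t'],'axis',np.array(c['R'])[2])
    for l in ('jig','iron','jar','mat','plane','gouge','bell','cup','lever'):
        for r in env.regions_of(cam,l)[:4]:
            q=pts(d,c,r['pixels'])
            if len(q): print(l,round(r['score'],2),np.round(r['centre']),len(q),np.round(np.median(q,0)),np.round(np.percentile(q,2,0)),np.round(np.percentile(q,98,0)))
print(env.get_t(),env.get_eef_rot())
E
```

```text
pics
scene campos [1091.9057647  -165.83183786 1022.25579388] axis [-0.52724627  0.13682244 -0.83862446]
jig 0.68 [321. 223.] 3324 [567. -27.  27.] [ 470. -162.    4.] [610.  69. 109.]
iron 0.95 [288. 228.] 538 [ 538. -120.   33.] [ 519. -176.   28.] [555. -63.  38.]
iron 0.93 [247. 169.] 892 [ 294. -184.   11.] [ 238. -260.   -0.] [ 345. -108.   16.]
iron 0.71 [354. 171.] 436 [376. 133.   8.] [350.  76.   1.] [401. 188.  13.]
iron 0.28 [320. 224.] 3426 [566. -25.  27.] [ 469. -164.    1.] [610.  70. 109.]
jar 0.93 [376. 199.] 677 [539. 136.  82.] [436. 116.  -0.] [551. 196. 118.]
jar 0.18 [320. 222.] 3396 [565. -27.  27.] [ 465. -159.    2.] [610.  72. 109.]
mat 0.77 [191. 257.] 1374 [ 552. -375.    5.] [ 498. -427.    1.] [ 603. -322.    9.]
mat 0.15 [293. 262.] 392 [ 634. -128.   18.] [ 612. -188.    7.] [663. -19.  25.]
plane 0.82 [298. 201.] 279 [455. -60.  24.] [437. -90.   4.] [465. -24.  39.]
gouge 0.64 [292. 262.] 396 [ 634. -126.   18.] [ 612. -186.    7.] [663. -20.  25.]
bell 0.94 [444. 197.] 496 [557. 331.  34.] [521. 310.   2.] [576. 364.  84.]
cup 0.64 [383. 255.] 506 
[... 880 characters left out ...]
71 [219. 298.] 797 [533. 354.  34.] [514. 322.   2.] [562. 376.  82.]
gouge 0.64 [311. 169.] 308 [ 627. -121.   14.] [ 606. -181.   -3.] [662. -15.  22.]
gouge 0.16 [246. 208.] 493 [690.  96.  30.] [650.  71.  -2.] [745. 133.  46.]
bell 0.87 [216. 296.] 814 [533. 354.  33.] [514. 322.   1.] [565. 375.  82.]
cup 0.91 [245. 205.] 463 [689.  95.  30.] [650.  71.   2.] [709. 133.  46.]
lever 0.71 [298. 197.] 516 [543.  52. 100.] [456.  29.  73.] [596.  66. 109.]
wrist campos [ 312.30734537 -545.19918123  374.1638098 ] axis [-0.25799259 -0.10963128 -0.95990667]
iron 0.6 [13. 19.] 1157 [ 260. -253.   11.] [ 232. -267.    1.] [ 276. -243.   13.]
1.5 [ 3.07709978e+00  6.33094047e-01 -1.44735379e-05]
```

Run:
```python
import cv2
a=cv2.imread('pics/scene0.png');b=cv2.imread('pics/side0.png')
cv2.imwrite('pics/s1.png',cv2.resize(a[120:320,140:500],(792,440),interpolation=3))
cv2.imwrite('pics/s2.png',cv2.resize(b[100:330,160:520],(792,506),interpolation=3))
```

```text
(no output)
```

View pics/s1.png

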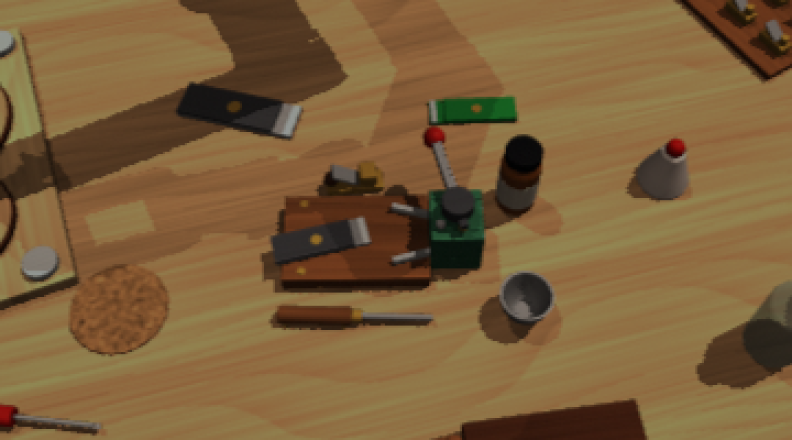

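View pics/s2.png

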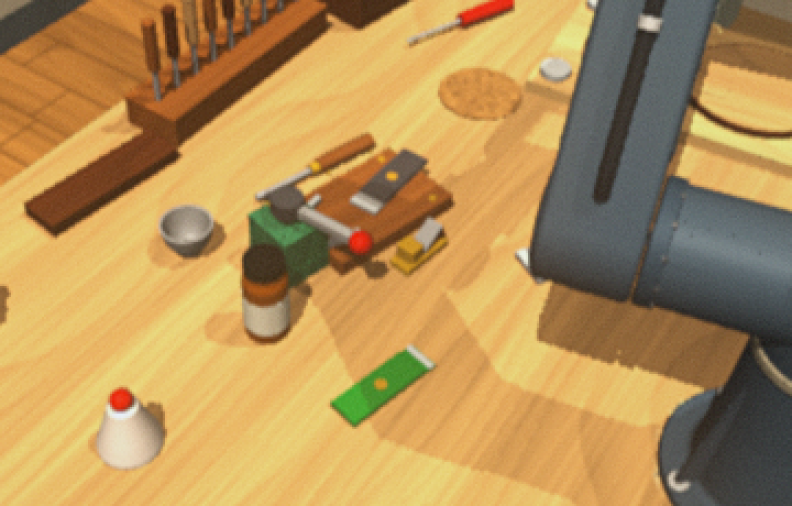

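Candidates for the iron (scene pixels) are the dark one on the apron (288,228), a larger dark one lying free (247,169) and a green one (354,171). I choose the one on the apron: not green, and the smaller of the dark pair. The jar is at (376,199), the mat at (191,257) and the lever ball at about (337,182). Next is a closer look with the wrist camera.

```bash
cat >> h.py <<'E'
from scipy.spatial.transform import Rotation as Ro
def down(a):
    # tool z down, tool x axis along world angle a; y = z cross x
    x=np.array([np.cos(a),np.sin(a),0]);z=np.array([0,0,-1.]);y=np.cross(z,x)
    return Ro.from_matrix(np.stack([x,y,z],1)).as_rotvec()
E
python3 - <<'E'
from h import *
R=Ro.from_rotvec(env.get_eef_rot()).as_matrix();c=env.calibration('wrist')
print('tool R',R.round(3)); print('cam in tool',R.T@(-np.array(c['R']).T@c['t']-env.get_tcp_pos()),'axes',(np.array(c['R'])@R).round(2), c['intrinsics'])
for a in np.linspace(-3.14,3.14,9):
    q=env.ik([460,-20,330],down(a)); print(round(a,2),None if q is None else np.round(q,2))
E
```

```text
tool R [[ 0.919  0.395 -0.   ]
 [ 0.395 -0.919 -0.   ]
 [-0.     0.    -1.   ]]
cam in tool [  71.6962971    -0.77575587 -131.83262489] axes [[-0.    1.    0.  ]
 [-0.96 -0.   -0.28]
 [-0.28 -0.    0.96]] [[353.61482412   0.         321.68233201]
 [  0.         353.61482412 192.6915391 ]
 [  0.           0.           1.        ]]
-3.14 [-0.29  0.19  1.71 -0.    1.24 -1.86]
-2.36 [-0.29  0.19  1.71 -0.    1.24 -2.64]
-1.57 [-0.29  0.19  1.71  0.    1.24  2.85]
-0.79 [-0.29  0.19  1.71 -0.    1.24  2.07]
0.0 [-0.29  0.19  1.71 -0.    1.24  1.28]
0.79 [-0.29  0.19  1.71 -0.    1.24  0.5 ]
1.57 [-0.29  0.19  1.71 -0.    1.24 -0.29]
2.36 [-0.29  0.19  1.71 -0.    1.24 -1.07]
3.14 [-0.29  0.19  1.71  0.    1.24 -1.86]
```

Run:
```python
from h import *
for n,p in (('w1',[590,-60,270]),('w2',[590,80,270])):
    env.move_pose(p,down(0)); env.wait(0.2)
    p,d,c=snap('wrist',n)
    for l in ('jig','iron','jar','lever','plane','gouge','cup'):
        for r in env.regions_of('wrist',l)[:3]:
            q=pts(d,c,r['pixels'])
            np.save(f'pics/{n}_{l}.npy',r['pixels']) if r['score']>0.5 else 0
            if len(q): print(l,round(r['score'],2),np.round(r['centre']),len(q),np.round(np.median(q,0)),np.round(np.percentile(q,2,0)),np.round(np.percentile(q,98,0)))
print(env.get_t())
```

```text
jig 0.73 [287. 188.] 20357 [563. -20.  26.] [ 473. -156.   15.] [609.  67. 109.]
jig 0.16 [375. 208.] 3828 [ 537. -117.   33.] [ 517. -175.   25.] [555. -60.  35.]
iron 0.84 [374. 208.] 3763 [ 537. -117.   33.] [ 517. -175.   27.] [554. -60.  35.]
iron 0.69 [211. 326.] 508 [366.  86.   6.] [345.  72.   1.] [404. 186.  10.]
iron 0.55 [392. 353.] 1575 [ 323. -152.   10.] [ 295. -196.    1.] [ 351. -104.   13.]
jar 0.61 [120. 232.] 5136 [534. 130.  93.] [507. 117.  11.] [551. 160. 116.]
lever 0.85 [204. 202.] 2980 [565.  43. 107.] [461.  27.  75.] [597.  64. 110.]
plane 0.59 [316. 272.] 1823 [454. -55.  23.] [435. -91.   1.] [467. -20.  38.]
gouge 0.71 [381. 118.] 2648 [ 632. -122.   18.] [ 607. -185.   -0.] [664. -13.  23.]
gouge 0.33 [284. 189.] 20854 [563. -20.  26.] [ 471. -157.    4.] [609.  69. 109.]
cup 0.97 [154.  68.] 3978 [681. 111.  27.] [650.  71.   4.] [708. 130.  46.]
cup 0.49 [383. 118.] 2428 [ 631. -124.   19.] [ 607. -184.   11.] [662. -17.  23.]
jig 0.98 [412. 190.] 19798 [561. -21.  26.] [ 469. -156.    9.] [608.  76. 109.]
iron 0.82 [278. 318.] 2578 [377. 136.   8.] [349.  79.   1.] [402. 190.  10.]
iron 0.64 [499. 208.] 3790 [ 537. -115.   33.] [ 518. -175.   26.] [554. -58.  35.]
iron 0.6 [530. 394.] 167 [ 255. -206.   11.] [ 247. -224.    9.] [ 263. -189.   12.]
jar 0.96 [260. 236.] 3919 [537. 139. 112.] [506. 118.   7.] [551. 164. 116.]
jar 0.44 [511. 118.] 2698 [ 631. -121.   18.] [ 606. -184.   -0.] [663. -14.  23.]
lever 0.73 [360. 212.] 3393 [557.  48. 107.] [462.  31.  89.] [596.  64. 109.]
plane 0.96 [414. 270.] 770 [458. -28.  22.] [440. -45.   5.] [468. -16.  35.]
gouge 0.95 [514. 121.] 2621 [ 631. -121.   18.] [ 607. -183.    0.] [663. -14.  23.]
gouge 0.7 [260. 236.] 3878 [537. 139. 113.] [506. 118.  11.] [551. 163. 116.]
cup 0.75 [298.  68.] 3701 [681. 103.  24.] [651.  73.   4.] [708. 130.  46.]
5.5333
```

View pics/w1.png

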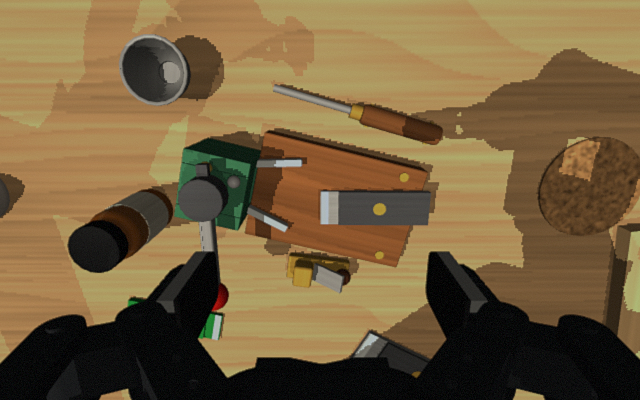

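View pics/w2.png

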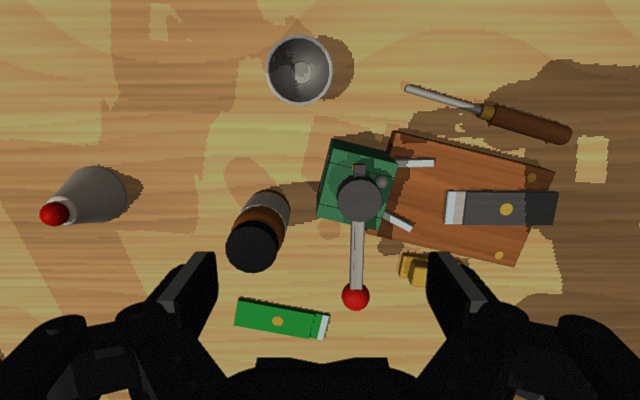

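```bash
cat > fit.py <<'E'
from h import *
def load(n):
    f=np.load(f'pics/{n}.npz'); return f['p'],f['d'],dict(intrinsics=f['K'],R=f['R'],t=f['t'])
def rect(P):
    r=cv2.minAreaRect((P[:,:2]).astype(np.float32)); b=cv2.boxPoints(r); e=b[1]-b[0],b[2]-b[1]
    L=max(e,key=np.linalg.norm); return np.round(r[0],1),np.round(sorted(r[1]),1),round(np.arctan(L[1]/L[0]) if abs(L[0])>1e-6 else 1.57,3)
def clean(P,k=3):
    # keep points with enough neighbours
    from scipy.spatial import cKDTree
    t=cKDTree(P[:,:2]); n=np.array([len(x) for x in t.query_ball_point(P[:,:2],3)]); return P[n>0.45*np.median(n)]
if __name__=='__main__':
  for n in ('w1','w2'):
    p,d,c=load(n); m=lambda l: pts(d,c,np.load(f'pics/{n}_{l}.npy'))
    A=m('jig')
    for nm,lo,hi in (('apron',22,29),('head',71,79)):
        Q=clean(A[(A[:,2]>lo)&(A[:,2]<hi)]); print(n,nm,rect(Q),len(Q),np.median(Q[:,2]))
    Q=m('iron') if n=='w1' else None
    if Q is not None:
        Q=Q[Q[:,2]>28];Q=clean(Q);print('iron',rect(Q),np.median(Q[:,2]))
    Q=m('lever'); K=Q[Q[:,2]>104]; K=K[np.linalg.norm(K[:,:2]-np.median(K[:,:2],0),axis=1)<30]
    print('knob',np.round(cv2.minEnclosingCircle(clean(K)[:,:2].astype(np.float32)),1),K[:,:2].mean(0).round(1))
    B=Q[Q[:,0]<500]; print('arm/ball',len(B),B.mean(0).round(1), B.min(0).round(1))
    hsv=cv2.cvtColor(p,cv2.COLOR_RGB2HSV); red=((hsv[...,0]<6)|(hsv[...,0]>174))&(hsv[...,1]>180)&(hsv[...,2]>80)
    W=pts(d,c,red); W=W[(np.abs(W[:,0]-470)<40)&(np.abs(W[:,1]-25)<50)&(W[:,2]>80)]
    if len(W)>10:
        from scipy.optimize import least_squares
        s=least_squares(lambda x:np.linalg.norm(W-x,axis=1)-14,W.mean(0)-[0,0,8],loss='soft_l1'); print('ball',s.x.round(1),len(W))
    Q=m('jar') ; Q=Q[Q[:,2]>110]; print('jar',np.array(cv2.minEnclosingCircle(clean(Q)[:,:2].astype(np.float32))[0]).round(1),Q.mean(0).round(1),Q[:,2].max())
  p,d,c=load('scene0')
E
python3 fit.py
python3 - <<'E'
from h import *
r=env.regions_of('wrist','mat')
print([ (x['score'],x['centre']) for x in r])
E
```

```text
w1 apron (array([542. , -61.4]), array([119.6, 205.6]), np.float32(1.326)) 12523 25.2316064398916
w1 head (array([568.7,  46.6]), array([64. , 69.9]), np.float32(-0.243)) 2469 75.2345076728712
iron (array([600.6, -74.9]), array([0.2, 1.1]), np.float32(0.456)) 332.9471363374676
[(0.61, [88.4, 197.7])]Traceback (most recent call last):
  File "fit.py", line 21, in <module>
    print('knob',np.round(cv2.minEnclosingCircle(clean(K)[:,:2].astype(np.float32)),1),K[:,:2].mean(0).round(1))
                 ~~~~~~~~^^^^^^^^^^^^^^^^^^^^^^^^^^^^^^^^^^^^^^^^^^^^^^^^^^^^^^^^^^^^^
    return _wrapfunc(a, 'round', decimals=decimals, out=out)
    return _wrapit(obj, method, *args, **kwds)
    conv = _array_converter(obj)
ValueError: setting an array element with a sequence. The requested array has an inhomogeneous shape after 1 dimensions. The detected shape was (2,) + inhomogeneous part.
```

```bash
python3 - <<'E'
s=open('fit.py').read()
s=s.replace("Q=m('iron') if n=='w1' else None","Q=pts(d,c,np.ones(d.shape,bool)); Q=Q[(np.abs(Q[:,0]-537)<32)&(np.abs(Q[:,1]+117)<70)&(Q[:,2]<45)]")
s=s.replace("Q=Q[Q[:,2]>28]","Q=Q[Q[:,2]>28.5]")
s=s.replace("np.round(cv2.minEnclosingCircle(clean(K)[:,:2].astype(np.float32)),1)","cv2.minEnclosingCircle(clean(K)[:,:2].astype(np.float32))")
s=s.replace("Q=m('jar') ;","Q=pts(d,c,np.ones(d.shape,bool)); Q=Q[(np.abs(Q[:,0]-537)<50)&(np.abs(Q[:,1]-139)<50)&(Q[:,2]<130)];")
s+="""
  for n in ('scene0','side0'):
    p,d,c=load(n);Q=pts(d,c,np.ones(d.shape,bool));env.camera(n[:-1])
    r=[x for x in env.regions_of(n[:-1],'mat') ]
    for x in r[:2]:
      P=clean(pts(d,c,x['pixels']));print(n,x['score'],cv2.minEnclosingCircle(P[:,:2].astype(np.float32)),P.mean(0))
"""
open('fit.py','w').write(s)
E
python3 fit.py
```

```text
w1 apron (array([542. , -61.4]), array([119.6, 205.6]), np.float32(1.326)) 12523 25.2316064398916
w1 head (array([568.7,  46.6]), array([64. , 69.9]), np.float32(-0.243)) 2469 75.2345076728712
iron (array([ 535.6, -117.5]), array([ 38.3, 119.9]), np.float32(1.567)) 32.99946353771627
knob ((568.84521484375, 46.49031448364258), 19.729774475097656) [569.4  46. ]
arm/ball 327 [467.   41.   92.4] [382.1  33.1  -1.7]
ball [466.6  47.6  95.4] 138
jar [526.1 142.7] [526.8 141.5 115.1] 117.99702259297811
w2 apron (array([539.1, -72.4]), array([119.6, 182.6]), np.float32(1.33)) 11798 25.09470634020551
w2 head (array([568.5,  46.9]), array([64.2, 69.9]), np.float32(-0.244)) 2583 75.1662882300816
iron (array([ 535.6, -117.1]), array([ 38.5, 121. ]), np.float32(1.566)) 32.886324293146515
knob ((568.7637329101562, 46.990814208984375), 19.684123992919922) [569.3  47.3]
arm/ball 844 [475.5  47.4 101.3] [384.3  19.1  -1.1]
ball [466.3  47.2  95.1] 457
jar [525.8 143.1] [526.8 142.7 115.1] 117.48664897380142
scene0 0.97 ((550.4066162109375, -375.4703369140625), 60.307640075683594) [ 552.64139704 -375.46989742    4.76434507]
side0 0.76 ((550.4152221679688, -373.3251037597656), 62.608829498291016) [ 549.2139596  -370.31120353    1.5427675 ]
side0 0.16 ((596.2860107421875, -69.9539566040039), 111.77957153320312) [ 626.40050416 -120.54268259   14.74511569]
```

Run:
```python
from fit import *
p,d,c=load('scene0');Q=pts(d,c,np.ones(d.shape,bool))
for x0 in range(430,700,20):
    row=[]
    for y0 in range(-500,-250,20):
        s=Q[(abs(Q[:,0]-x0)<10)&(abs(Q[:,1]-y0)<10)]; row.append(int(s[:,2].max()) if len(s) else -1)
    print(x0,row)
# open finger tip in tool coords
p,d,c=load('w2'); Q=pts(d,c,np.ones(d.shape,bool)); T=Ro.from_rotvec(down(0)).as_matrix(); q=(Q-[590,80,270])@T
s=q[(q[:,2]<40)&(q[:,2]>-120)]; print('tool max z',np.sort(s[:,2])[-5:], s[s[:,2]>np.sort(s[:,2])[-40]].mean(0))
for z0 in range(-60,20,5):
    k=s[(s[:,2]>=z0)&(s[:,2]<z0+5)]
    if len(k): print(z0,len(k),k.min(0).round(),k.max(0).round(), np.abs(k[:,1]).min().round(1))
print(env.finger_overhang)
```

```text
430 [35, 33, 23, 26, 21, 3, 5, 5, 5, 5, 5, 5, 6]
450 [34, 30, 32, 24, 25, 4, 4, 4, 5, 4, 4, 5, 5]
470 [26, 35, 37, 35, 26, 5, 4, 4, 3, 5, 4, 5, 6]
490 [26, 35, 38, 38, 24, 7, 8, 8, 5, 5, 4, 5, 5]
510 [25, 23, 30, 22, 22, 9, 9, 9, 7, 5, 5, 4, 5]
530 [4, 5, 6, 5, 8, 8, 9, 9, 8, 7, 5, 4, 4]
550 [6, 4, 3, 8, 10, 9, 8, 9, 9, 9, 4, 5, 4]
570 [6, 5, 5, 6, 8, 9, 9, 8, 8, 8, 7, 4, 4]
590 [4, 4, 3, 4, 8, 8, 7, 10, 9, 7, 5, 5, 6]
610 [3, 5, 6, 5, 4, 7, 7, 10, 6, 3, 4, 4, 5]
630 [3, 6, 4, 3, 5, 5, 5, 5, 6, 5, 5, 5, 4]
650 [27, 3, 4, 3, 7, 5, 4, 5, 5, 4, 4, 5, 5]
670 [28, 20, 19, 4, 5, 5, 4, 4, 4, 4, 4, 5, 5]
690 [5, 5, 17, 20, 18, 18, 5, 6, 4, 4, 4, 6, 4]
tool max z [-1.93873881 -1.8991714  -1.74443729 -1.71228791 -1.63527152] [-1.00548561  1.30021219 -2.44427033]
-60 8345 [ -9. -74. -60.] [ 17.  75. -55.] 31.5
-55 5144 [-13. -74. -55.] [ 15.  75. -50.] 37.1
-50 1963 [  6. -73. -50.] [ 15.  73. -45.] 40.6
-45 649 [  2. -65. -45.] [ 14.  67. -40.] 41.8
-40 1098 [ -1. -49. -40.] [ 13.  50. -35.] 41.9
-35 1126 [ -9. -56. -35.] [ 12.  57. -30.] 41.8
-30 1156 [-11. -56. -30.] [ 13.  57. -25.] 41.7
-25 1024 [-11. -56. -25.] [ 12.  57. -20.] 41.8
-20 919 [-11. -56. -20.] [ 12.  57. -15.] 41.9
-15 811 [-11. -56. -15.] [ 12.  56. -10.] 41.9
-10 591 [-11. -54. -10.] [12. 55. -5.] 42.0
-5 168 [-10. -43.  -5.] [11. 43. -2.] 42.2
11.0
```

Run:
```python
from h import *
o=down(np.pi/2)
env.move_pose([526,142.9,200],o)
env.move_linear([526,142.9,75],rate=120)
print(env.get_wrist_force()); env.grab(); print('gap',env.get_finger_gap(),env.get_wrist_force())
env.move_linear([526,142.9,235],rate=150)
print('gap',env.get_finger_gap(),env.get_wrist_force(),env.get_tcp_pos(),env.get_t())
p,d,c=snap('wrist','w3')
Q=pts(d,c,np.ones(d.shape,bool)); T=Ro.from_rotvec(env.get_eef_rot()).as_matrix(); q=(Q-env.get_tcp_pos())@T
s=q[(np.abs(q[:,0])<14)&(np.abs(q[:,1])<60)&(np.abs(q[:,1])>29)&(q[:,2]>-50)&(q[:,2]<30)]
for z0 in range(-20,25,2):
    k=s[(s[:,2]>=z0)&(s[:,2]<z0+2)]; print(z0,len(k))
```

```text
[-0.51011459  0.26738237 -0.15441142]
gap 49.325728582368214 [-1.52563272  0.29831948  4.42744826]
gap 49.3335942564357 [-0.76252213  0.09244072 -2.21024221] [525.15804513 142.8244146  233.97304575] 9.925
-20 115
-18 114
-16 99
-14 97
-12 100
-10 96
-8 84
-6 95
-4 74
-2 68
0 47
2 18
4 9
6 1
8 0
10 0
12 0
14 0
16 0
18 0
20 0
22 0
24 0
```

View pics/w3.png

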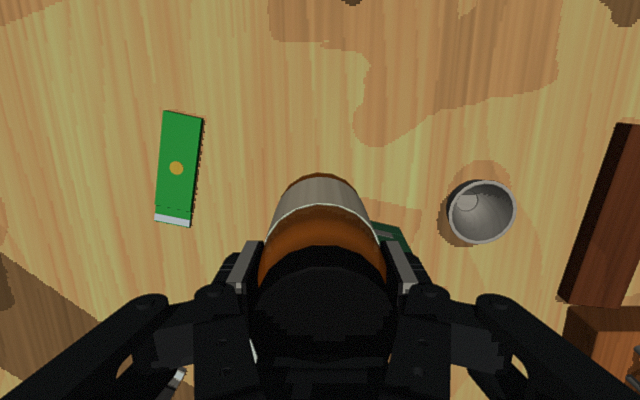

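The jar is held at a 49 mm gap, upright in the image (lid centre at about (320,310)). Next it goes onto the mat.

Run:
```python
from h import *
env.move_linear([551,-374.5,235],rate=260)
print(env.get_t(),env.get_tcp_pos(),env.get_finger_gap())
env.move_linear([551,-374.5,88],rate=150)
f0=env.get_wrist_force()
for z in np.arange(86,75,-1.5):
    env.move_linear([551,-374.5,z],rate=30); f=env.get_wrist_force(); print(z,(f-f0).round(1))
    if (f-f0)[2]>2.0: break
print(env.get_finger_gap())
env.open(); print(env.get_t(),env.get_finger_gap())
env.move_linear([551,-374.5,210],rate=150); snap('wrist','w4'); print(env.get_t())
```

```text
12.1167 [ 551.06637224 -373.16917523  235.03588377] 49.46581570425996
86.0 [-1.2  0.  -0.8]
84.5 [-0.   0.4  0.9]
83.0 [-0.1  0.5  0.3]
81.5 [-0.2 -0.5 -0. ]
80.0 [-0.1  0.4  1.5]
78.5 [-2.7 -0.4  8.7]
49.86902935648329
15.2 85.37207938566257
16.275
```

View pics/w4.png

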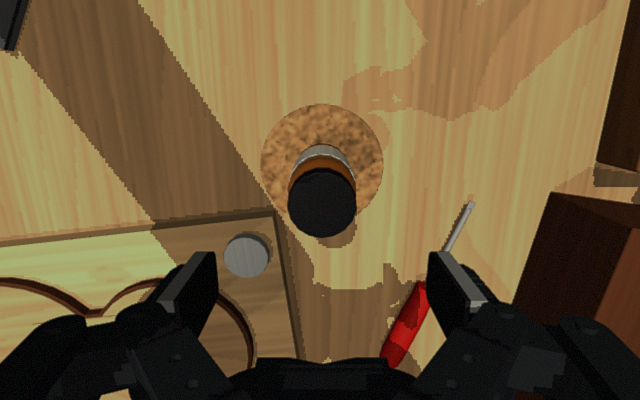

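```bash
cat >> h.py <<'E'
O=np.array([568.7,46.8]);JY=1.327;ex=np.array([np.cos(JY),np.sin(JY)]);ey=np.array([-np.sin(JY),np.cos(JY)])
def J(x,y,z): return np.r_[O+x*ex+y*ey,z]
E
python3 - <<'E'
from fit import *
from h import *
p,d,c=load('w4');Q=pts(d,c,np.ones(d.shape,bool));Q=Q[(np.abs(Q[:,0]-551)<45)&(np.abs(Q[:,1]+374)<45)&(Q[:,2]>105)&(Q[:,2]<130)]
print('jar lid',cv2.minEnclosingCircle(clean(Q)[:,:2].astype(np.float32)),np.median(Q[:,2]),len(Q))
g=[535.4,-169.3]
env.move_linear([*g,150],rate=220,ori=down(1.567))
env.move_linear([*g,34],rate=100); print(env.get_wrist_force(),env.get_tcp_pos())
snap('wrist','w5')
env.grab(); print('gap',env.get_finger_gap(),env.get_wrist_force())
env.move_linear([*g,36],rate=30); print('gap',env.get_finger_gap(),env.get_wrist_force(),env.get_t())
snap('wrist','w6')
E
python3 -c "
import cv2
a=cv2.imread('pics/w5.png');b=cv2.imread('pics/w6.png')
cv2.imwrite('pics/w56.png',cv2.resize(cv2.hconcat([a,b]),(800,250)))"
```

```text
jar lid ((550.06005859375, -374.5994567871094), 23.088308334350586) 119.08077783946615 3818
[ 0.47792158 -0.26557911  0.81607238] [ 535.85352826 -169.51432541   34.59188261]
gap 35.773688763425994 [1.55032579 0.65150891 5.27871452]
gap 36.24662950165917 [ 0.78463275 -0.20450634 -2.64852053] 19.5167
```

View pics/w56.png

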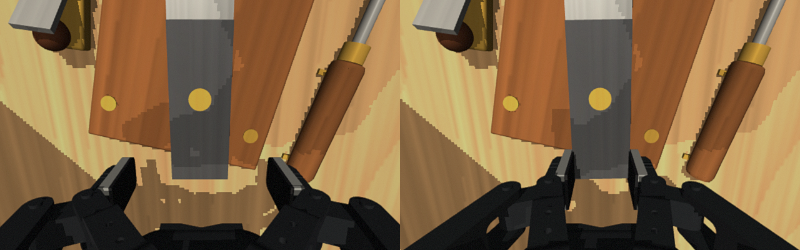

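Run:
```python
from h import *
from fit import clean,rect
env.move_linear(J(-200,0,37),rate=80,ori=down(JY)); env.wait(0.2)
p,d,c=snap('wrist','w7')
Q=pts(d,c,np.ones(d.shape,bool)); q=np.c_[(Q[:,:2]-O)@np.c_[ex,ey],Q[:,2]]
print(env.get_tcp_pos(),J(-200,0,37))
s=q[(np.abs(q[:,1])<30)&(q[:,0]>-200)&(q[:,0]<-60)&(q[:,2]>28.5)&(q[:,2]<50)]
for x0 in range(-190,-60,10):
    k=s[(s[:,0]>=x0)&(s[:,0]<x0+10)]
    if len(k)>5: print(x0,len(k),np.median(k[:,2]).round(1),np.percentile(k[:,1],[2,98]).round(1))
```

```text
[ 520.85233563 -147.82684899   36.97983227] [ 520.42231579 -147.28571613   37.        ]
-190 2795 35.1 [-23.9  23.2]
-180 2232 34.8 [-18.1  18.2]
-170 2371 34.7 [-18.1  18.4]
-160 2522 34.8 [-17.9  18.6]
-150 2650 34.6 [-17.8  18.7]
-140 2854 34.5 [-17.5  18.9]
-130 3032 34.3 [-17.4  19. ]
-120 3217 34.2 [-17.3  19.2]
-110 3174 31.3 [-17.1  19.4]
-100 669 31.0 [-16.7  19.5]
```

View pics/w7.png

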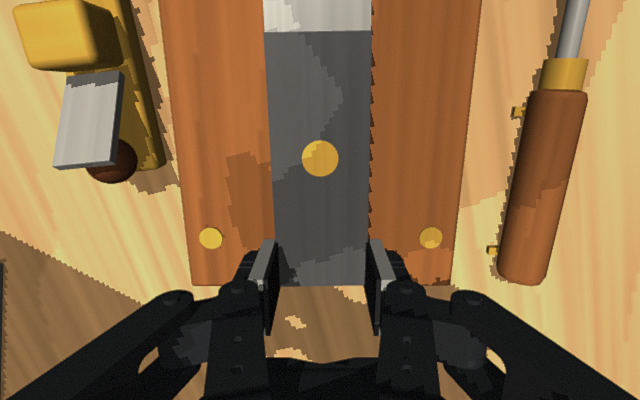

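Run:
```python
from h import *
o=down(JY-0.014)
env.move_linear(J(-180,0,36.5),rate=60,ori=o)
f0=env.get_wrist_force()
def go(x,r,z=36.5):
    env.move_linear(J(x,0,z),rate=r); f=env.get_wrist_force()-f0
    p=env.get_tcp_pos(); print(x,'fx',round(f[:2]@ex,1),'fy',round(f[:2]@ey,1),'fz',f[2].round(1),'act',((p[:2]-O)@ex).round(1),((p[:2]-O)@ey).round(1),p[2].round(1),round(env.get_finger_gap(),1))
    return f[:2]@ex
for x in (-160,-150,-140,-130,-120,-110,-102,-99):
    if go(x,50)<-12: break
print(env.get_t())
```

```text
-160 fx 0.1 fy 1.1 fz 0.3 act -159.7 0.0 36.5 36.0
-150 fx -0.6 fy 0.4 fz 0.5 act -149.7 0.1 36.5 35.8
-140 fx -0.8 fy 0.9 fz 0.9 act -139.6 0.1 36.5 35.7
-130 fx -0.6 fy 0.7 fz 0.4 act -129.6 0.1 36.5 36.3
-120 fx -0.1 fy 0.5 fz 1.8 act -119.6 0.1 36.5 36.2
-110 fx 0.4 fy 0.8 fz 0.1 act -109.6 0.1 36.5 36.3
-102 fx -0.4 fy 0.3 fz -0.0 act -101.6 0.1 36.5 36.3
-99 fx -1.2 fy 0.1 fz 1.5 act -98.9 0.0 36.5 36.2
23.6417
```

Run:
```python
from h import *
f0=env.get_wrist_force()
for x in np.arange(-97.5,-86,1.0):
    env.move_linear(J(x,0,36.0),rate=25); env.wait(0.05); f=env.get_wrist_force()-f0
    p=env.get_tcp_pos(); print(x,'fx',round(f[:2]@ex,1),'fz',f[2].round(1),((p[:2]-O)@ex).round(1))
    if f[:2]@ex<-15: break
print(env.get_t()); snap('wrist','w8')
```

```text
-97.5 fx 1.4 fz -0.5 -97.5
-96.5 fx 2.0 fz -0.7 -96.5
-95.5 fx 1.0 fz -0.2 -95.5
-94.5 fx 1.3 fz -0.9 -94.5
-93.5 fx -3.9 fz -0.8 -94.1
-92.5 fx -8.3 fz -1.2 -94.0
-91.5 fx -11.7 fz -0.3 -94.0
-90.5 fx -15.9 fz 0.7 -93.9
26.0417
```

View pics/w8.png

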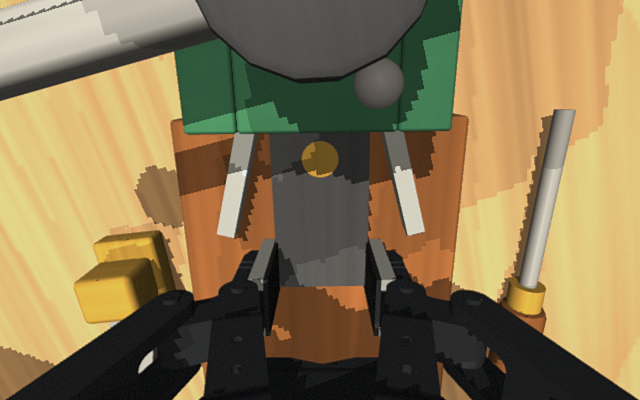

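Contact with the stop came exactly where predicted (TCP at jig x = -94), and the picture shows the iron straight between the guides with its tail at (320,285). Now I release it and confirm with a gentle push on the tail.

Run:
```python
from h import *
env.move_linear(J(-93,0,35),rate=30); env.open(); print(env.get_wrist_force())
env.move_linear(J(-95,0,75),rate=100)
env.move_linear(J(-150,0,80),rate=120); env.grab(); print('gap',env.get_finger_gap())
env.move_linear(J(-135,0,39.5),rate=100)
f0=env.get_wrist_force()
env.move_linear(J(-118,0,39.5),rate=50)
for x in np.arange(-116,-105,1.5):
    env.move_linear(J(x,0,39.5),rate=30); env.wait(0.05); f=env.get_wrist_force()-f0
    p=env.get_tcp_pos(); print(x,'fx',round(f[:2]@ex,1),'fz',f[2].round(1),((p[:2]-O)@ex).round(1))
    if f[:2]@ex<-10: break
env.move_linear(J(-135,0,39.5),rate=80)
env.move_linear(J(-150,0,130),rate=150)
env.wait(.1);snap('wrist','w9'); print(env.get_t())
```

```text
[ 0.74958782 -0.62599059  0.39455976]
gap -0.0018203211590100867
-116.0 fx 0.7 fz -0.5 -116.1
-114.5 fx -0.4 fz 0.1 -114.5
-113.0 fx -4.7 fz -0.3 -114.1
-111.5 fx -9.9 fz 0.7 -113.9
-110.0 fx -15.3 fz 0.1 -113.7
32.75
```

View pics/w9.png

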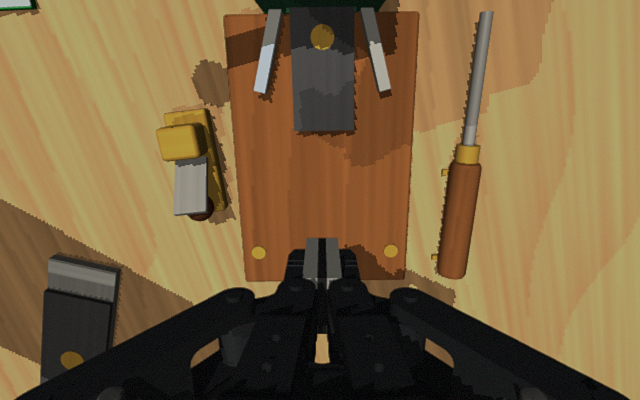

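The tail stops at about jig x = -102, which agrees with the iron being home. Next is the lever.

Run:
```python
from h import *
phi0=np.arctan2(47.4-46.8,466.4-568.7)%(2*np.pi); lev0=JY+2*np.pi/3-phi0; print('lever0',lev0)
def P(l,s,r=66,z=93):
    f=JY+2*np.pi/3-l; u=np.array([np.cos(f),np.sin(f)]);t=np.array([u[1],-u[0]])
    return np.r_[O+r*u-s*t,z],down(f-np.pi/2),t
p,o,t=P(lev0,32); p2=p.copy(); p2[2]=150
env.move_linear(p2,rate=200,ori=o); env.move_linear(p,rate=120)
f0=env.get_wrist_force()
for l in np.r_[lev0,np.arange(lev0+.12,1.72,.12),1.74]:
    p,o,t=P(l,18 if l<lev0+.01 else 17)
    env.move_linear(p,rate=60,ori=o); f=env.get_wrist_force()-f0
    print(round(l,2),'ft',round(f[:2]@t,1),f.round(1),round(env.get_t(),1))
    if np.linalg.norm(f)>30: break
snap('wrist','w10')
```

```text
lever0 0.2856674841920257
0.29 ft -0.2 [-0.  -0.2 -0.2] 34.5
0.41 ft 0.3 [-0.1  0.3 -1.5] 34.8
0.53 ft -0.8 [-0.4 -0.7 -1.2] 35.1
0.65 ft 0.3 [ 0.3  0.2 -0.4] 35.4
0.77 ft 0.8 [ 0.4  0.7 -1.1] 35.7
0.89 ft -0.5 [-0.2 -0.4 -1.1] 35.9
1.01 ft -0.3 [ 0.2 -0.6 -1.3] 36.2
1.13 ft -2.1 [-0.8 -2.2 -1.6] 36.5
1.25 ft -0.8 [-0.6 -0.6 -0.3] 36.8
1.37 ft -0.9 [-0.8 -0.5 -0.6] 37.1
1.49 ft -0.4 [-0.4 -0.1 -0.5] 37.4
1.61 ft -0.1 [-0.  -0.3 -1.4] 37.6
1.74 ft 0.4 [ 0.4 -0.4 -0.7] 37.9
```

View pics/w10.png

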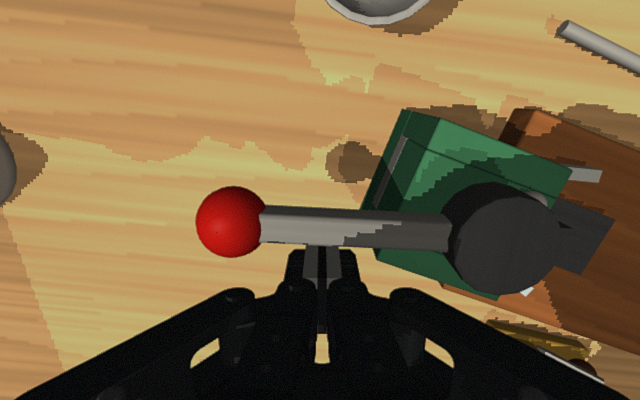

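The arm has swung over: the ball is at (232,222), just ahead of the fingers. I back off, then check that it stays and that the iron and jar are good.

Run:
```python
from h import *
from fit import clean
f=JY+2*np.pi/3-1.74;u=np.array([np.cos(f),np.sin(f)]);t=np.array([u[1],-u[0]])
p=env.get_tcp_pos(); env.move_linear(np.r_[p[:2]-30*t,93],rate=100); env.move_linear(np.r_[p[:2]-30*t,200],rate=150)
env.move_linear([590,-40,270],rate=250,ori=down(0)); env.wait(.2)
pc,d,c=snap('wrist','w11')
hsv=cv2.cvtColor(pc,cv2.COLOR_RGB2HSV); red=((hsv[...,0]<6)|(hsv[...,0]>174))&(hsv[...,1]>180)&(hsv[...,2]>80)
A=pts(d,c,np.ones(d.shape,bool))
W=pts(d,c,red);W=W[(np.linalg.norm(W[:,:2]-O,axis=1)<130)&(W[:,2]>80)]
from scipy.optimize import least_squares
s=least_squares(lambda x:np.linalg.norm(W-x,axis=1)-14,W.mean(0)-[0,0,8],loss='soft_l1').x
a=np.arctan2(*(s[:2]-O)[::-1]);print('ball',s.round(1),len(W),'lever',JY+2*np.pi/3-a)
q=np.c_[(A[:,:2]-O)@np.c_[ex,ey],A[:,2]]
k=q[(np.abs(q[:,1])<24)&(q[:,0]>-115)&(q[:,0]<-34)&(q[:,2]>29)&(q[:,2]<36)];k=clean(k)
print('iron tail',np.percentile(k[:,0],[0.3,1,3]).round(1),np.median(k[:,2]))
for x0 in range(-100,-40,10):
    m=k[(k[:,0]>=x0)&(k[:,0]<x0+10)&(np.abs(k[:,1])<22)]; print(x0,np.percentile(m[:,1],[2,98]).round(1))
J2=A[(np.abs(A[:,0]-551)<45)&(np.abs(A[:,1]+374)<45)&(A[:,2]>105)&(A[:,2]<130)]
print('jar',cv2.minEnclosingCircle(clean(J2)[:,:2].astype(np.float32)) if len(J2) else None)
for l in ('plane','gouge','cup'):
    for r in env.regions_of('wrist',l)[:1]:
        print(l,r['score'],np.median(pts(d,c,r['pixels']),0).round())
p2,d2,c2=snap('scene','s9')
for l in ('jar','mat','bell','plane','gouge','cup'):
    for r in env.regions_of('scene',l)[:1]:
        print(l,r['score'],np.median(pts(d2,c2,r['pixels']),0).round())
print(env.get_t())
```

```text
ball [562.2 148.7  95.4] 531 lever 1.7868542835032806
iron tail [-101.6 -101.1  -99.7] 33.23771026161715
-100 [-19.4  17.7]
-90 [-19.5  17.4]
-80 [-19.2  17.8]
-70 [-19.2  17.9]
-60 [-19.1  17.8]
-50 [-19.1  17.8]
jar None
plane 0.67 [453. -86.  22.]
gouge 0.79 [ 631. -123.   19.]
cup 0.8 [681. 111.  25.]
jar 0.9 [ 567. -371.   93.]
mat 0.97 [ 568. -363.    5.]
bell 0.9 [558. 330.  35.]
plane 0.65 [455. -59.  22.]
gouge 0.78 [ 634. -126.   19.]
cup 0.74 [670. 106.  28.]
40.9333
```

View pics/w11.png

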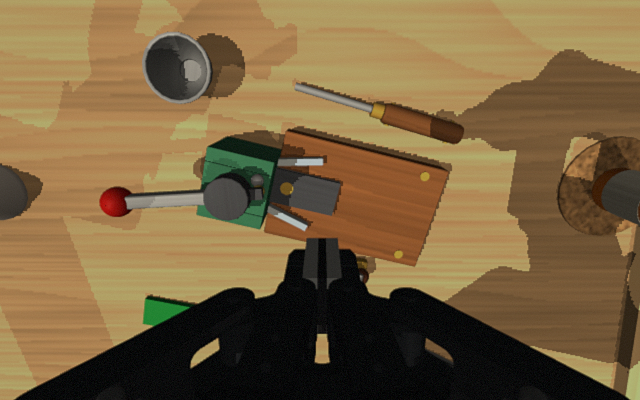

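The lever reads 1.79 rad, the iron's tail is at jig x ≈ -102 and straight, the jar stands on the mat at (620,190), and the bystanders have not moved. The robot is clear, so I hand in.

Run:
```python
from h import *
print(env.get_wrist_force().round(1)); print(env.sign_off(),env.get_t())
```

```text
[ 0.4 -0.2  1.3]
the job is handed in; nothing more can be done
the job is handed in; nothing more can be done
```

The job is done and handed in at about 41 s of the 72 s allowed; sign-off reports no verdict. I put the jar on the cork mat, slid the smaller dark iron home against the stop, and then pushed the lever clockwise past its detent.

My last checks:

- **Jar:** measured after I released it, the lid was within about 2 mm of the mat's centre. Its top was at 119 mm, so it stands upright. In the final wrist picture the jar was partly out of view, so I only confirmed it there by eye and with the scene camera, where it still stood on the mat.
- **Iron:** contact with the stop was felt in the grip and again when I pushed on the tail. In the final picture the tail is at jig x ≈ -102 mm, which puts the nose at the stop. It lies straight, offset sideways by less than 1 mm.
- **Lever:** it stayed at about 1.79 rad after I let go. The wrist force stayed at about 2 N or less throughout the push, so I never saw the detent's 6 N. That it clicked over is judged from the measured angle only.
- **Bystanders:** the gouge, bowl and bell pot measure the same as at the start, to within 1–2 mm. The plane's wrist-camera reading was off because the gripper hid part of it, but the scene camera shows it within about 2 mm of where it was.

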